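# Drive the stuck hinge pin out of a resin casting mould

### The job

The hinge pin of the resin casting mould is stuck. Take the narrow-nosed steel drift from the wooden tool rest, pass its nose through the guide eye on the side away from the sticking-out pin end, and push the pin right out of the hinge so that it drops into the white catch tray; do not touch the pin with the gripper. Then lay the drift back across both rails of the rest, and leave the other tools and the bottles, jars, cup and tape where they are.

Things in the scene. Friction and masses are not known exactly. Their poses are not given: they have to be found in the camera images.
- mould: Fixed aluminium mould with a steel hinge and catch tray on a 170 x 270 mm plywood board. Origin on the table, below the middle of the hinge bore. Hinge axis: along its y, 90 mm high at x=0. Mould blocks at x 32 to 138, y -60 to +40 mm, 72 mm high; their hinge straps 78 mm high; the hinge plates reach 20 mm each side of the axis and above it. Beyond y=-60 mm the hinge line is free above the 12 mm board.
- guide_mouth (a point): Centre of the guide eye's hole on its outer face (mould y=-50 mm, 90 mm high). The eye is a 40 mm square steel plate, 12 mm thick (y -50 to -38), with a round 16.5 mm through hole. An open 16 mm gap follows, then the hinge block. Axes as the mould's: the drift's nose goes in along +y.
- bore_mouth (a point): Centre of the near end of the hinge block's bore (mould y=-22 mm, on the axis), axes as the mould's. The block is 44 mm thick (y -22 to +22); the round bore, 15.5 mm, goes right through. The pin is stuck in it and is pushed along +y against about 9 to 16 N; it does not spring back, and drops once its trailing end leaves the bore at y=+22 mm.
- tray_mid (a point): Centre of the white catch tray's black rubber floor (50 mm above the table), below the sticking-out end of the pin. The tray spans 120 mm (x) by 168 mm (y, from 24 to 192 mm in the mould's frame); walls on three sides, rim 75 mm above the table, open on the hinge side. Fixed to the mould.
- pin_mid (a point): Middle of the stuck steel pin, 14 mm diameter, 80 mm long, 90 g, its length along its y (its +y end sticks out over the tray, its -y end is in the bore, 0 to 10 mm inside the bore's mouth).
- rest: Fixed wooden tool rest, origin on the table at its centre. Two rails along its x, 235 long, 14 wide, tops 30 mm high, at y=-40 and +40 mm; low dowels (to 44 mm high) at x=-112, -37, +37, +112 mm part three bays. Between the rails a board 6 mm high. In each bay (middles x=-75, 0, +75) one tool lies across the rails, working end to +y: narrow drift, thick drift, scraper, in any order.
- drift_mid (a point): The narrow drift: steel, 195 mm long, 340 g. Its 20 mm square shank (105 mm long, from 63 mm behind this point to 42 mm in front of it) carries a round nose of 10 mm diameter and 90 mm length. This point lies on its centre line near its balance point, where it is best gripped; nose along +y. z up, 40 mm above the table as it lies on the rest.
- drift_tip (a point): End of the narrow drift's nose, on its centre line, 132 mm from drift_mid along +y.
- drift_thick_mid (a point): The thick drift, for other work: same square shank, but its nose is 19.5 mm in diameter and does not fit the guide eye. Point and axes as for drift_mid.
- scraper: Scraper with a 20 mm square wooden handle, 105 mm long, and a steel blade 45 mm wide, 185 mm long in all. Origin in the handle, on its centre line; blade along +y.
- cup: Empty blue plastic cup, 72 mm wide, 85 mm high. Its origin is the centre of its underside; upright.
- bottle: Clear bottle, 60 mm wide, 190 mm high. Its origin is the centre of its underside; upright.
- jar1: White jar, 60 mm wide, 75 mm high. Its origin is the centre of its underside; upright.
- jar2: Amber glass jar, 52 mm wide, 65 mm high. Its origin is the centre of its underside; upright.
- tape: Roll of tape lying flat, 90 mm wide, 25 mm high. Its origin is the centre of its underside; upright.
- dropper: Small white bottle, 36 mm wide, 80 mm high. Its origin is the centre of its underside; upright.
There are look-alikes about, which are no part of the job. What is shaped like the part that bears drift_mid but green is not meant.

How it is judged:
By the outcome, as a careful person would: the job done as asked, in the order asked, and still so for the second after the job is handed in, with the robot touching nothing.
It also fails if it takes over 51 s, if anything falls off the work surface, if the arm or the gripper's body presses on something with over 40 N, if the wrist force passes 120 N, or if a joint passes its speed limit or range.

### The arm

A 6-joint arm with a two-finger parallel gripper is mounted at the origin on the work surface. World frame = base frame: x ahead of the robot, y to its left, z up, the work surface at z = 0. Lengths are in m, angles in degrees, forces in N, time in s.
With the tool pointing down it reaches from about 0.4 to 0.825 m from the base axis. Payload 7 kg.
Tool frame: the origin (TCP) lies midway between the tips of the shut fingers; the grasp point (between the pads) lies 19 mm behind it; z points along the fingers, y is the direction in which the jaws open and shut (so a half turn about z gives the same grasp; the last joint's range is limited). The gripper opens to 88 mm and grips with 3 to 60 N. Pads are 19 mm wide; open, the fingers measure 130 mm over their backs; the gripper's body (78 mm by 193 mm) begins 47 mm behind the grasp point.
Start: joints at [-51.503, 20.546, 0.682, 0, -70.136, -16.507], TCP at [0.253, -0.626, 0.227] pointing down, gripper open.
Joint ranges: [-176.03, 176.03], [-82.01, 121.73], [-58.28, 71.71], [-173.87, 95.51], [-174.79, -0.11], [-173.66, 173.66]. Speed limits (degrees/s): [136.94, 136.94, 172.46, 180, 180, 180].

### API

Orientations are given as a 3x3 rotation matrix whose columns are the frame's x, y, z axes.
In Python, from rig import robot gives the robot as it stands. Calls block until the motion is done:
- robot.goto(position, orientation): joint-space move of the TCP to a pose.
- robot.servo_line(position, ori=None, speed=0.15): straight line of the TCP; ori=None keeps the orientation; speed is the mean speed in m/s.
- robot.movej(angles): joint-space move.
- robot.move_gripper(opening): opening from 0.0 (shut) to 1.0 (fully open); the grip force is fixed at half the most; returns when the fingers have stopped.
- robot.dwell(seconds).
- robot.ik(position, orientation): joint angles nearest the present ones, or None.
- robot.grab_frame(name): name is "scene" or "top" or "wrist"; returns (picture, depth): 480x640x3 uint8, red, green, blue; 480x640 float32, m along the optical axis (not along the pixel's ray), 0 where there is no reading.
- robot.camera_info(name): a dict with "vfov" (degrees; the focal length in pixels is half the picture's height over the tangent of half this angle, whatever the lens; pixels are square), "cx", "cy" (the principal point, pixels), "view" (4x4, takes a point from world to camera coordinates); the wrist camera has in their place "T_tool_cam" (4x4, takes a point from camera to tool coordinates, whose origin is the TCP and whose axes are the flange's). Camera axes: x right, y down, z forward; pixel columns grow to the right and rows downward; lengths in m; the calibration is good to about 2 mm. A picture is of the moment at which its call begins: read the wrist's pose just before it. camera_info takes no time and is no camera call.
A pose or a line that the arm cannot do raises robot.Unreachable and nothing moves.
- robot.job_done(): hands the job in, once; it reports no verdict.
Readings, each from a call of its own:
- robot.read_t(): time.
- robot.read_qpos(): joint angles.
- robot.read_qvel(): joint speeds.
- robot.read_effort(): joint torques, N m.
- robot.read_position(): TCP position.
- robot.read_tcp_rot(): TCP orientation.
- robot.read_force(): force on the tool from outside, world axes, zero at the start.
- robot.read_ft_torque(): the same for the moment, N m.
- robot.read_grip_width(): opening from 0.0 (shut) to 1.0 (fully open).
Only numpy, scipy, OpenCV 4.12 (cv2) and the standard library are available. Lean on these libraries where they do the work, as an engineer would, in place of code of your own. Each camera call takes 0.05 s, during which the arm holds its last target.

## Working session

There is one attempt and no reset: what is moved stays moved. The work goes in short steps, each a Python script; the robot and the scene stay as the last script left them, time stands still between calls to the robot, and variables do not carry over. Pictures are saved under pics/ and viewed, and the job is handed in when it is done.

```bash
ls; mkdir -p pics
python3 - <<'E'
from rig import robot
import cv2,numpy as np
print(robot.read_t())
for n in ["scene","top","wrist"]:
    if n=="wrist": print(robot.read_position(),robot.read_tcp_rot())
    p,d=robot.grab_frame(n)
    cv2.imwrite(f"pics/{n}0.png",p[:,:,::-1]); np.savez(f"{n}0.npz",p=p,d=d)
    print(n,robot.camera_info(n),(d>0).mean())
print(robot.read_t())
E
```

```text
pics
0.0
scene {'vfov': 56.730638694570494, 'cx': 325.0899555312229, 'cy': 234.73187727220727, 'view': array([[-0.06046636,  0.99807777,  0.01358599,  0.08046265],
       [ 0.75845105,  0.05478915, -0.64942294, -0.28820291],
       [-0.64891896, -0.02896393, -0.76030604,  1.55778333],
       [ 0.        ,  0.        ,  0.        ,  1.        ]])} 0.9957779947916666
top {'vfov': 43.92629142290684, 'cx': 329.86128138002766, 'cy': 245.5027920580547, 'view': array([[ 2.89379765e-02, -9.99581168e-01,  2.85248406e-04,
        -6.91323554e-02],
       [-9.91450056e-01, -2.87389024e-02, -1.27282604e-01,
         5.00441892e-01],
       [ 1.27237491e-01,  3.40049145e-03, -9.91866451e-01,
         1.70181551e+00],
       [ 0.00000000e+00,  0.00000000e+00,  0.00000000e+00,
         1.00000000e+00]])} 0.9957421875
[ 0.25253153 -0.62548542  0.22570801] [[-9.27269173e-01 -3.74394559e-01 -7.71237114e-04]
 [-3.74395297e-01  9.27268194e-01  1.36315424e-03]
 [ 2.04786116e-04  1.55275845e-03 -9.99998774e-01]]
wrist {'vfov': 62.98745665944836, 'cx': 320.4667287622177, 'cy': 238.367902840481, 'T_tool_cam': array([[ 1.03648424e-03, -9.67917586e-01, -2.51265740e-01,
         6.76382683e-02],
       [ 9.99999447e-01,  1.04827837e-03,  8.69064038e-05,
        -7.88510398e-05],
       [ 1.79278203e-04, -2.51265691e-01,  9.67918137e-01,
        -1.57974280e-01],
       [ 0.00000000e+00,  0.00000000e+00,  0.00000000e+00,
         1.00000000e+00]])} 0.9905436197916667
0.15
```

View pics/scene0.png

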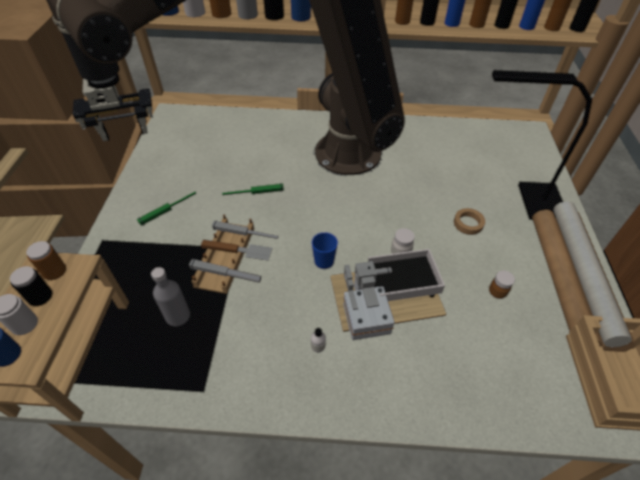

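View pics/top0.png

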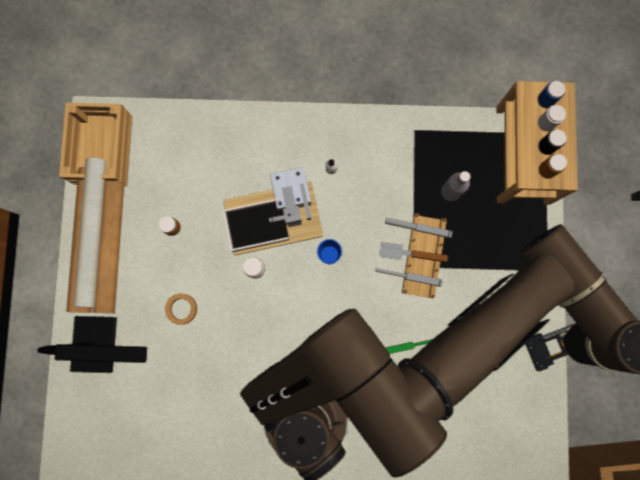

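View pics/wrist0.png

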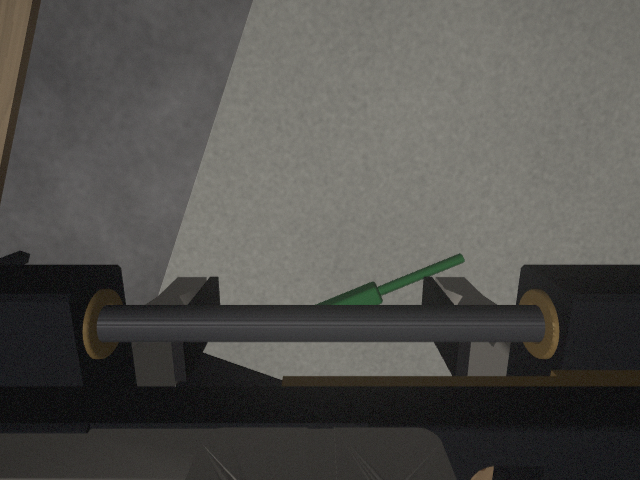

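The scene view shows the rest near (225,255), with three tools across it. The mould and tray are near (375,290), and two green look-alikes lie at (265,189) and (168,207). I'll crop close on the rest and the mould.

Run:
```python
import cv2,numpy as np
t=cv2.imread('pics/top0.png');s=cv2.imread('pics/scene0.png')
a=cv2.resize(t[200:310,365:465],None,fx=4,fy=4,interpolation=cv2.INTER_CUBIC)
b=cv2.resize(s[205:305,180:290],None,fx=4,fy=4,interpolation=cv2.INTER_CUBIC)
b=cv2.copyMakeBorder(b,0,40,0,0,cv2.BORDER_CONSTANT)
c=np.hstack([a,b[:440]]);c=cv2.resize(c,(800,int(440*800/c.shape[1])));cv2.imwrite('pics/crop1.png',c)
a=cv2.resize(t[160:260,215:335],None,fx=3.3,fy=3.3,interpolation=cv2.INTER_CUBIC)
b=cv2.resize(s[225:345,325:445],None,fx=3.3,fy=3.3,interpolation=cv2.INTER_CUBIC)
a=cv2.copyMakeBorder(a,0,b.shape[0]-a.shape[0],0,0,cv2.BORDER_CONSTANT)
cv2.imwrite('pics/crop2.png',np.hstack([a,b]))
```

```text
(no output)
```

View pics/crop1.png

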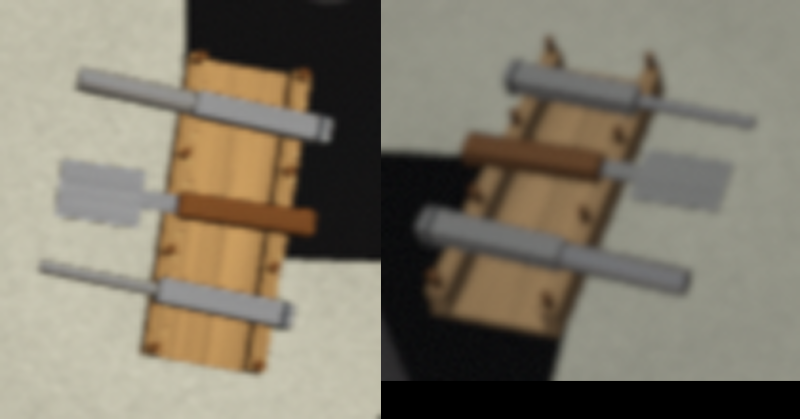

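View pics/crop2.png

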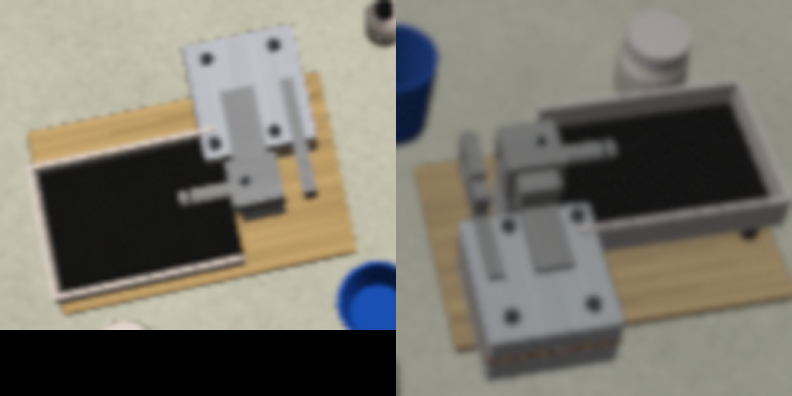

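Candidates, as top-view pixels:
- Steel tool (376–441, 270–283) has a long thin nose, so it's the narrow drift. It's the tool nearest the robot.
- Steel tool (386–452, 220–235) has a thick nose, so it's the thick drift.
- Scraper at (380–447, 250).
- Green look-alikes at (400,348), excluded, with another hidden under the arm.

Next I'll get rough positions and then look with the wrist camera.

```bash
cat > h.py <<'E'
import numpy as np,cv2
from rig import robot
def fpx(ci): return 240/np.tan(np.radians(ci['vfov'])/2)
def campose(name,pos=None,rot=None):
    ci=robot.camera_info(name)
    if name!='wrist': T=np.linalg.inv(ci['view'])
    else:
        B=np.eye(4);B[:3,:3]=rot;B[:3,3]=pos;T=B@ci['T_tool_cam']
    K=np.array([[fpx(ci),0,ci['cx']],[0,fpx(ci),ci['cy']],[0,0,1]])
    return T,K
def ray(T,K,uv,h):
    uv=np.atleast_2d(uv).astype(float)
    d=np.c_[uv,np.ones(len(uv))]@np.linalg.inv(K).T@T[:3,:3].T
    o=T[:3,3]; return o+d*((h-o[2])/d[:,2])[:,None]
def proj(T,K,P):
    P=np.atleast_2d(P); q=(P-T[:3,3])@T[:3,:3]; q=q@K.T; return q[:,:2]/q[:,2:]
def down(a): # tool x along world dir at angle a deg, z down
    a=np.radians(a);x=np.array([np.cos(a),np.sin(a),0]);z=np.array([0,0,-1.]);return np.c_[x,np.cross(z,x),z]
E
python3 - <<'E'
from h import *
T,K=campose('top')
print('drift tip,tail',ray(T,K,[[376,269.8],[441.1,282.7]],.04).round(3))
# mould: pin tip, board corners
c=lambda x,y:[215+x/3.3,160+y/3.3]
print('pin end,hinge edge',ray(T,K,[c(180,197),c(230,188)],.09).round(3))
print('tray corners',ray(T,K,[c(35,170),c(60,297),c(240,262)],.075).round(3))
print('eye top outer',ray(T,K,[c(310,195),c(298,80)],.11).round(3))
print('block corners',ray(T,K,[c(183,47),c(296,27),c(315,140),c(203,158)],.072).round(3))
print('cup',ray(T,K,[[329,252]],.085).round(3),'bottle',ray(T,K,[[464,177]],.19).round(3),'jar1',ray(T,K,[[254,267]],.075).round(3),'dropper',ray(T,K,[[331,163]],.08).round(3))
d=np.load('top0.npz')['d']
for u,v in [(376,270),(425,279),(420,225),(290,205)]:print(u,v,d[v,u])
E
```

```text
drift tip,tail [[ 0.434 -0.19   0.04 ]
 [ 0.403 -0.378  0.04 ]]
pin end,hinge edge [[0.563 0.118 0.09 ]
 [0.573 0.075 0.09 ]]
tray corners [[0.586 0.246 0.075]
 [0.476 0.219 0.075]
 [0.511 0.066 0.075]]
eye top outer [[0.565 0.006 0.11 ]
 [0.664 0.019 0.11 ]]
block corners [[0.7   0.123 0.072]
 [0.72  0.025 0.072]
 [0.62  0.005 0.072]
 [0.601 0.101 0.072]]
cup [[ 0.477 -0.053  0.085]] bottle [[ 0.678 -0.41   0.19 ]] jar1 [[0.429 0.158 0.075]] dropper [[ 0.736 -0.051  0.08 ]]
376 270 1.7068673
425 279 1.7011647
420 225 1.7240007
290 205 1.6823138
```

Run:
```python
from h import *
for a in (80.6,102):
  for p in ([.412,-.32,.25],[.412,-.32,.021],[.62,-.13,.25],[.62,-.13,.071],[.60,-.03,.071]):
    print(a,p,robot.ik(p,down(a)))
robot.goto([.412,-.320,.26],down(80.6))
print(robot.read_t(),robot.read_position())
pos,rot=robot.read_position(),robot.read_tcp_rot()
p,d=robot.grab_frame('wrist'); cv2.imwrite('pics/wrist1.png',p[:,:,::-1]); np.savez('wrist1.npz',p=p,d=d,pos=pos,rot=rot)
```

```text
80.6 [0.412, -0.32, 0.25] [ -16.26492889    5.13158333  -16.37343326    0.          -68.49498341
 -173.13507111]
80.6 [0.412, -0.32, 0.021] [ -16.26492889   19.56003284  -32.70565771    0.          -37.73430945
 -173.13507111]
80.6 [0.62, -0.13, 0.25] [  5.78202538  15.90434268  -2.88621878   0.         -71.20943854
 164.81797462]
80.6 [0.62, -0.13, 0.071] [  5.78202538  24.38309232 -15.56905166   0.         -50.04785602
 164.81797462]
80.6 [0.6, -0.03, 0.071] [ 15.75624697  21.77693335 -19.92723478   0.         -48.29583187
 154.84375303]
102 [0.412, -0.32, 0.25] [ -16.26492889    5.13158333  -16.37343326    0.          -68.49498341
 -151.73507111]
102 [0.412, -0.32, 0.021] [-1.62649289e+01  1.95600328e+01 -3.27056577e+01 -2.54444375e-14
 -3.77343094e+01 -1.51735071e+02]
102 [0.62, -0.13, 0.25] None
102 [0.62, -0.13, 0.071] None
102 [0.6, -0.03, 0.071] None
2.475 [ 0.41193861 -0.32017072  0.25997076]
```

View pics/wrist1.png

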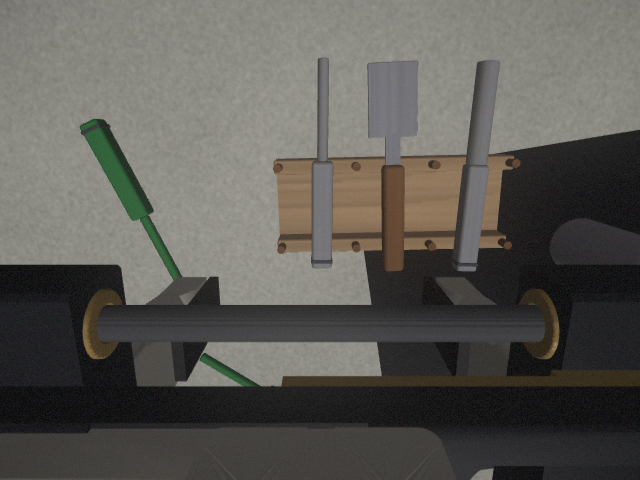

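The wrist image shows the narrow drift at column ~322: nose rows 58–160, shank rows 162–267. The scraper is at column ~393, the thick drift at ~475, and the green look-alikes at the left. Joint 6 rules out tool-x along +y at the mould, so I'll grasp with the tool turned half round. I'll measure the drift now and go look at the mould.

```bash
python3 - <<'E'
from h import *
z=np.load('wrist1.npz');p=z['p'].astype(int);pos,rot=z['pos'],z['rot']
T,K=campose('wrist',pos,rot)
sat=p.max(2)-p.min(2)
pts=[]
for r in range(180,232,4):
    row=sat[r,300:345]; c=np.where(row<22)[0]+300
    pts.append((c.mean(),r,c.min(),c.max()))
pts=np.array(pts);print(pts[::4])
w=ray(T,K,pts[:,:2],.05)
v=np.polyfit(w[:,1],w[:,0],1);print('shank line x at y=-.32',np.polyval(v,-.32),'ang',np.degrees(np.arctan2(1,v[0])))
# nose
g=cv2.GaussianBlur(p.astype(np.float32).mean(2),(3,3),0)
pn=[]
for r in range(64,156,4):
    row=g[r,308:338]; m=row<np.median(g[r,280:310])-12; c=np.where(m)[0]+308
    if len(c): pn.append((c.mean(),r,c.min(),c.max()))
pn=np.array(pn);print(pn[::5])
w=ray(T,K,pn[:,:2],.04);v=np.polyfit(w[:,1],w[:,0],1);print('nose line x at y=-.32',np.polyval(v,-.32),'ang',np.degrees(np.arctan2(1,v[0])))
col=g[40:80,322];print(col.round(0))
print('shank front top edge row 161 / tip row58',ray(T,K,[[322.5,161.5]],.05),ray(T,K,[[323,58]],.04))
print('tail',ray(T,K,[[321,267]],.05))
D=z['d'];print('depth height check:')
for u,vv in [(322,200),(322,220),(393,200),(323,110)]:
    q=np.linalg.inv(K)@[u,vv,1]*D[vv,u];print(u,vv,(T[:3,:3]@q+T[:3,3]).round(4))
E
python3 - <<'E'
from h import *
robot.goto([.585,-.03,.30],down(90))
print(robot.read_t(),robot.read_position())
pos,rot=robot.read_position(),robot.read_tcp_rot()
p,d=robot.grab_frame('wrist'); cv2.imwrite('pics/wrist2.png',p[:,:,::-1]); np.savez('wrist2.npz',p=p,d=d,pos=pos,rot=rot)
E
```

```text
[[322.  180.  312.  332. ]
 [322.  196.  312.  332. ]
 [321.5 212.  312.  331. ]
 [321.5 228.  312.  331. ]]
shank line x at y=-.32 0.412982535414895 ang 79.93624152977281
[[323.   64.  317.  329. ]
 [322.5  84.  317.  328. ]
 [322.5 104.  317.  328. ]
 [322.  124.  316.  328. ]
 [322.  144.  316.  328. ]]
nose line x at y=-.32 0.4127869010029654 ang 80.18435471123819
[136. 136. 137. 136. 136. 137. 138. 139. 140. 142. 144. 145. 145. 144.
 142. 140. 134. 120. 109. 108. 109. 109. 109. 109. 109. 109. 109. 110.
 110. 110. 110. 110. 111. 111. 111. 110. 111. 112. 112. 112.]
shank front top edge row 161 / tip row58 [[ 0.42083421 -0.27631915  0.05      ]] [[ 0.43578372 -0.18761571  0.04      ]]
tail [[ 0.40285745 -0.37739847  0.05      ]]
depth height check:
322 200 [ 0.4146 -0.3114  0.0514]
322 220 [ 0.4115 -0.3306  0.0502]
393 200 [ 0.4812 -0.3228  0.0482]
323 110 [ 0.4287 -0.2313  0.0434]
7.3583 [ 0.5849746  -0.03004637  0.29999858]
```

View pics/wrist2.png

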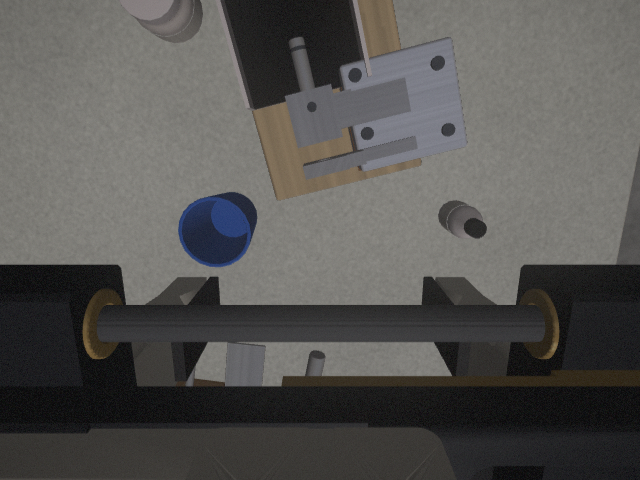

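Run:
```python
import cv2
t=cv2.imread('pics/wrist2.png')[20:210,220:480]
cv2.imwrite('pics/crop3.png',cv2.resize(t,(780,570),interpolation=cv2.INTER_CUBIC))
```

```text
(no output)
```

View pics/crop3.png

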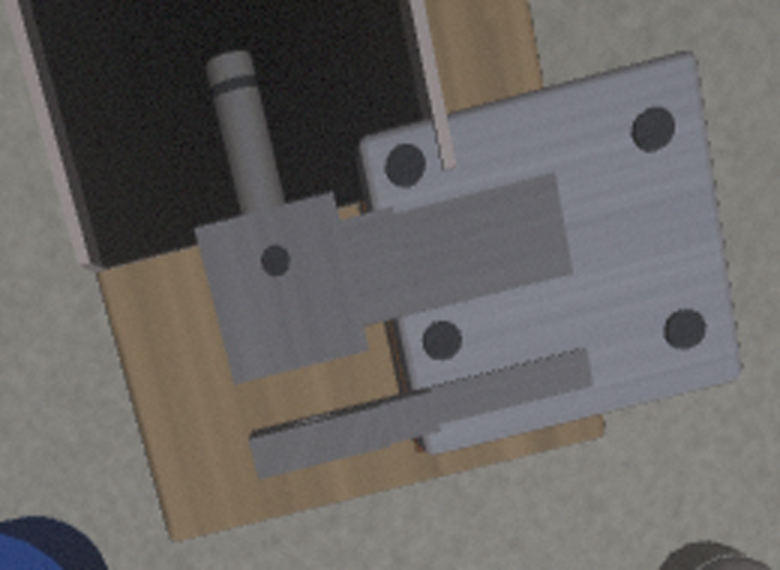

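```bash
cat > mould.py <<'E'
from h import *
from scipy.optimize import least_squares
z=np.load('wrist2.npz');T,K=campose('wrist',z['pos'],z['rot'])
F=[((692,53),138,40,72),((739,376),138,-60,72),((424,451),32,-60,72),((362,139),32,40,72),
((196,230),-20,22,110),((333,193),20,22,110),((367,350),20,-22,110),((237,382),-20,-22,110),((250,434),-20,-38,110),((259,476),-20,-50,110)]
uv=np.array([f[0] for f in F])/3+[220,20]; L=np.array([f[1:] for f in F])/1000.
W=np.vstack([ray(T,K,u,l[2]) for u,l in zip(uv,L)])
def pose(q,P):
    c,s=np.cos(q[2]),np.sin(q[2]);return np.c_[q[0]+c*P[:,0]-s*P[:,1],q[1]+s*P[:,0]+c*P[:,1],P[:,2]]
def fit(i): return least_squares(lambda q:(pose(q,L[i])-W[i])[:,:2].ravel(),[.57,.09,.2],loss='soft_l1',f_scale=.002)
if __name__=='__main__':
    for i in (range(10),range(4),range(4,10)):
        i=list(i);r=fit(i);print(r.x[:2].round(4),np.degrees(r.x[2]).round(2));print(((pose(r.x,L[i])-W[i])[:,:2]*1000).round(1).tolist())
    q=fit(list(range(10))).x
    # pin axis check
    p=z['p'].astype(int);g=p.mean(2);cs=[]
    for r in range(48,84,3):
        row=g[r,285:320];m=np.where(row>70)[0]+285;cs.append((m.mean(),r,m.min(),m.max()))
    cs=np.array(cs);print(cs[::3])
    w=ray(T,K,cs[:,:2],.09);c,s=np.cos(q[2]),np.sin(q[2])
    l=(w[:,:2]-q[:2])@np.array([[c,-s],[s,c]]);print('pin in mould',(l*1000).round(1).tolist())
    tip=ray(T,K,[[220+230/3,20+53/3]],.095);print('pin end',((tip[:,:2]-q[:2])@np.array([[c,-s],[s,c]])*1000).round(1))
    D=z['d']
    for u,v in [(320,100),(330,160),(420,110),(400,70)]:
        k=np.linalg.inv(K)@[u,v,1]*D[v,u];print('z',(T[:3,:3]@k+T[:3,3])[2].round(4))
E
python3 mould.py
```

```text
[0.5793 0.0537] 13.74
[[2.4, 2.3], [3.2, -0.7], [0.2, -2.1], [-2.1, 1.1], [-0.5, 0.9], [0.1, 0.7], [0.5, 0.1], [-1.0, -0.4], [-0.8, -1.2], [-0.5, -0.6]]
[0.5782 0.0536] 13.7
[[1.3, 2.2], [2.0, -0.9], [-0.9, -2.3], [-3.2, 1.0]]
[0.5796 0.0538] 13.95
[[-0.3, 0.9], [0.3, 0.8], [0.9, 0.3], [-0.6, -0.4], [-0.3, -1.1], [0.0, -0.6]]mould.py:18: RuntimeWarning: Mean of empty slice.
  row=g[r,285:320];m=np.where(row>70)[0]+285;cs.append((m.mean(),r,m.min(),m.max()))
  ret = ret.dtype.type(ret / rcount)
Traceback (most recent call last):
  File "mould.py", line 18, in <module>
    row=g[r,285:320];m=np.where(row>70)[0]+285;cs.append((m.mean(),r,m.min(),m.max()))
                                                                     ~~~~~^^
ValueError: zero-size array to reduction operation minimum which has no identity
```

```bash
sed -i 's/>70/>55/' mould.py; python3 mould.py | tail -10; python3 -c "
import numpy as np;g=np.load('wrist2.npz')['p'].mean(2);print(g[60,285:325:2].round())"
```

```text
[[298.   48.  290.  302. ]
 [299.5  57.  292.  307. ]
 [302.   66.  295.  309. ]
 [304.   75.  297.  311. ]]
pin in mould [[-0.1, 58.8], [0.6, 56.2], [-0.5, 54.0], [-0.6, 51.6], [-0.4, 49.1], [-0.6, 46.6], [-0.3, 44.1], [-0.5, 41.6], [-0.3, 39.1], [-0.4, 36.6], [-0.6, 34.1], [-0.4, 31.5]]
pin end [[ 0.8 65.8]]
z 0.1115
z 0.1095
z 0.0729
z 0.0712
[ 32.  31.  28.  31.  57.  79.  92.  99. 102.  96.  90.  78.  31.  28.
  24.  31.  33.  31.  33.  37.]
```

```bash
cat >> h.py <<'E'
TH=np.radians(13.8);O=np.array([.5793,.0537]);XM=np.array([np.cos(TH),np.sin(TH)]);YM=np.array([-np.sin(TH),np.cos(TH)])
RM=down(13.8-90); RR=down(80.1-180)
DM=np.array([.4131,-.3176]); L0=0.132
def mp(tip,z=.071,dx=-.0003): return np.r_[O+XM*dx+YM*(tip-L0),z]  # TCP for tip at mould y
E
python3 - <<'E'
from h import *
for p,R in [((*DM,.15),RR),((*DM,.021),RR),(mp(-.075,.14),RM),(mp(-.075),RM),(mp(.03),RM)]: print(p,robot.ik(p,R))
robot.goto((*DM,.12),RR); print(robot.read_t())
robot.move_gripper(.5);print(robot.read_t(),robot.read_grip_width())
robot.servo_line((*DM,.021),speed=.08)
print(robot.read_t(),robot.read_position(),robot.read_force())
pos,rot=robot.read_position(),robot.read_tcp_rot()
p,d=robot.grab_frame('wrist'); cv2.imwrite('pics/wrist3.png',p[:,:,::-1])
p,d=robot.grab_frame('scene'); cv2.imwrite('pics/scene3.png',cv2.resize(p[190:310,150:310,::-1],None,fx=5,fy=5,interpolation=cv2.INTER_CUBIC))
E
```

```text
(np.float64(0.4131), np.float64(-0.3176), 0.15) [-15.95635986   9.8618188  -24.77079959   0.         -55.36738161
   6.05635986]
(np.float64(0.4131), np.float64(-0.3176), 0.021) [-15.95635986  19.51555032 -32.78169462   0.         -37.70275506
   6.05635986]
[ 0.62838509 -0.14739636  0.14      ] [  4.08632696  21.45513133  -9.81907449   0.         -58.72579418
   9.71367304]
[ 0.62838509 -0.14739636  0.071     ] [  4.08632696  25.33414596 -13.94451585   0.         -50.72133819
   9.71367304]
[ 0.60333907 -0.04542726  0.071     ] [ 14.17575835  22.11974578 -19.36209436   0.         -48.51815985
  -0.37575835]
9.75
10.65 0.4971966819638015
12.0333 [ 0.41346733 -0.31774013  0.02146894] [0.5255184  0.47919048 0.37834863]
```

View pics/wrist3.png

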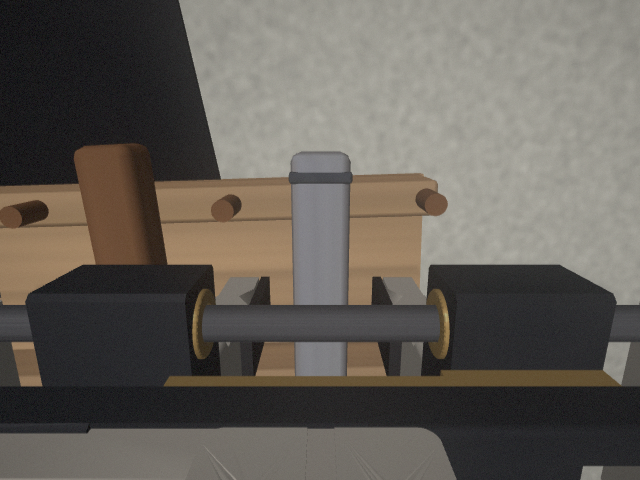

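View pics/scene3.png

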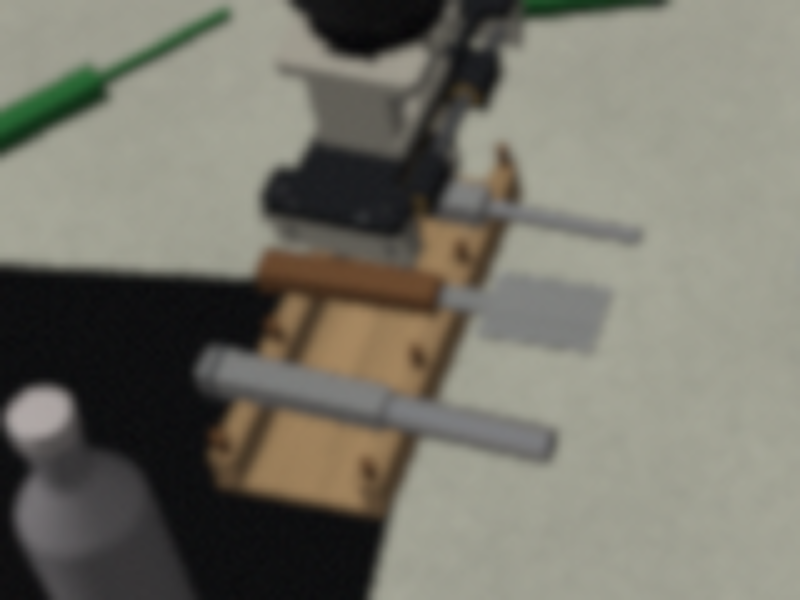

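The narrow drift's shank sits centred at column ~320, between the fingers at 268 and 373. In the scene crop the fingers straddle the thin-nosed tool. I'll grip and lift it.

Run:
```python
from h import *
robot.move_gripper(0.0);print(robot.read_t(),robot.read_grip_width(),robot.read_position())
P=robot.read_position()
robot.servo_line((P[0],P[1],.10),speed=.15)
print(robot.read_t(),robot.read_force(),robot.read_ft_torque(),robot.read_grip_width())
robot.goto(mp(-.078,.125),RM)
robot.servo_line(mp(-.078,.071),speed=.10)
print(robot.read_t(),robot.read_position(),mp(-.078))
print(robot.read_tcp_rot().round(3).tolist())
for n in ('scene','top','wrist'):
    p,d=robot.grab_frame(n); np.savez(n+'4.npz',p=p,d=d); cv2.imwrite(f'pics/{n}4.png',p[:,:,::-1])
s=cv2.imread('pics/scene4.png')[220:340,280:440];cv2.imwrite('pics/scene4c.png',cv2.resize(s,None,fx=5,fy=5,interpolation=cv2.INTER_CUBIC))
s=cv2.imread('pics/top4.png')[150:270,230:390];cv2.imwrite('pics/top4c.png',cv2.resize(s,None,fx=5,fy=5,interpolation=cv2.INTER_CUBIC))
```

```text
12.6583 0.22517979552674997 [ 0.41322473 -0.31764997  0.02111314]
13.3333 [ 0.25964366  0.16626837 -3.52031246] [ 0.10079611  0.14905266 -0.0116834 ] 0.22820469476941896
15.0917 [ 0.62938181 -0.15063897  0.07140448] [ 0.62910069 -0.15030976  0.071     ]
[[0.238, -0.971, 0.001], [-0.971, -0.238, -0.0], [0.0, -0.0, -1.0]]
```

View pics/scene4c.png

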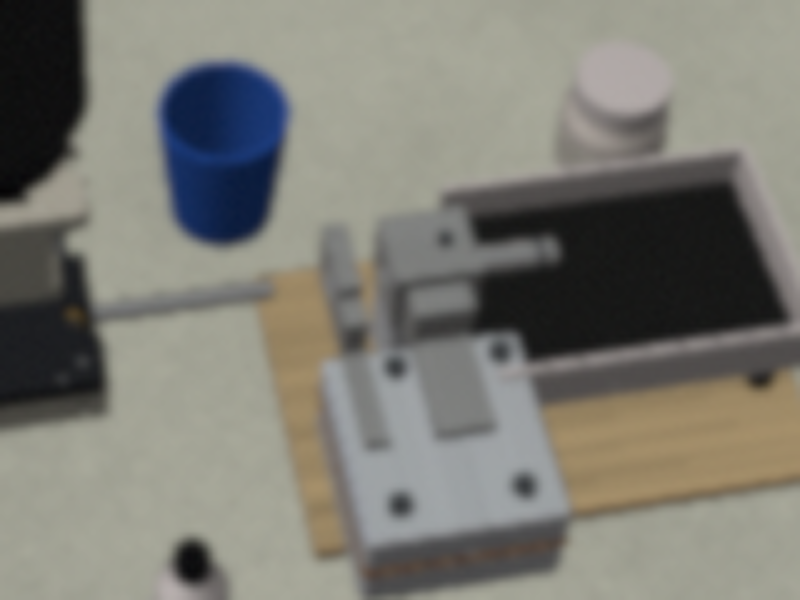

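View pics/top4c.png

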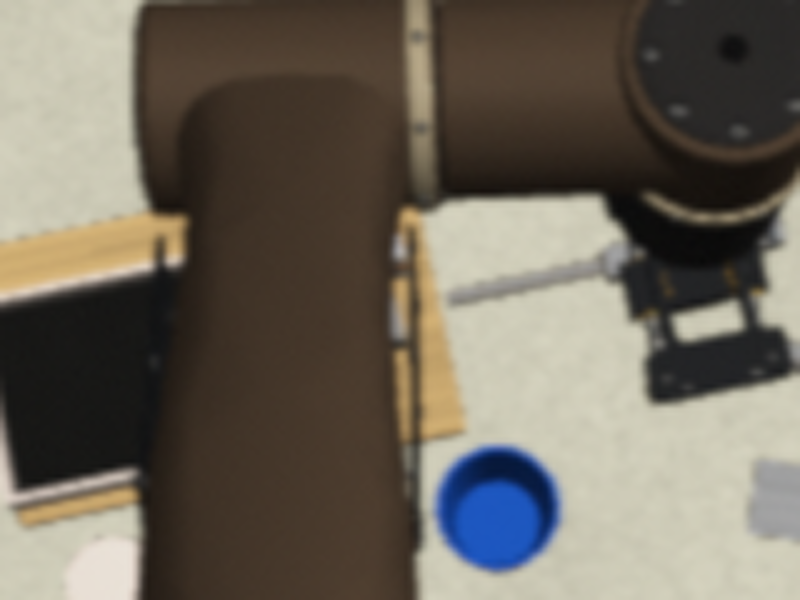

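View pics/wrist4.png

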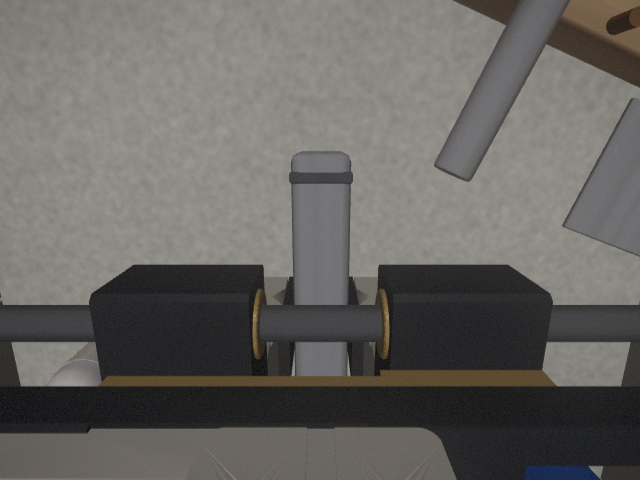

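The scene crop shows the nose from (100,312) to the tip at (272,288), collinear with the pin end at (555,248). In the wrist view the drift hasn't moved in the jaws. I'll do a quick numeric check of the tip against the expected projection, then insert with force monitoring.

Run:
```python
from h import *
T,K=campose('scene')
A=lambda y:np.r_[O+YM*y-XM*.0003,.09]
for y in (-.13,-.078,.065): print(y,((proj(T,K,A(y))-[280,220])*5).round(0))
g=cv2.cvtColor(cv2.imread('pics/scene4.png'),cv2.COLOR_BGR2GRAY).astype(int)
print(g[270:290,325]);print(g[270:290,310]);
```

```text
-0.13 [[169. 301.]]
-0.078 [[273. 286.]]
0.065 [[551. 247.]]
[144 157 160 159 159 153 140 128 122 112 115 139 157 160 161 162 161 161
 160 161]
[157 159 160 161 160 160 159 156 146 133 123 111 112 136 155 160 160 161
 162 163]
```

Run:
```python
from h import *
f0=robot.read_force();print('f0',f0.round(2))
def show(t):
    f=robot.read_force()-f0; p=robot.read_position(); l=p[:2]-O
    print(t,round(robot.read_t(),2),'axial %.2f lat %.2f z %.2f'%(f[:2]@YM,f[:2]@XM,f[2]),'tip %.1f lat %.2f z %.2f'%((l@YM+L0)*1000,l@XM*1000,p[2]*1000)); return f
for t in (-.055,-.045,-.036,-.028,-.020):
    robot.servo_line(mp(t),speed=.05); f=show(t)
    if np.linalg.norm(f)>6: break
```

```text
f0 [-0.04  0.08 -4.07]
-0.055 15.85 axial -0.19 lat -0.03 z 0.42 tip -54.7 lat -0.13 z 71.14
-0.045 16.2 axial -0.61 lat 0.12 z 0.05 tip -44.7 lat -0.25 z 71.03
-0.036 16.53 axial -0.39 lat 0.29 z 0.52 tip -35.7 lat -0.22 z 71.07
-0.028 16.84 axial -0.32 lat -0.47 z 1.01 tip -27.7 lat -0.26 z 71.06
-0.02 17.15 axial -0.35 lat 0.89 z 0.01 tip -19.7 lat -0.26 z 71.05
```

The nose is through the eye and into the bore without contact. Next I'll push.

Run:
```python
from h import *
f0=np.array([-.04,.08,-4.07])
def show(t):
    f=robot.read_force()-f0; p=robot.read_position(); l=p[:2]-O
    print(t,round(robot.read_t(),2),'axial %.2f lat %.2f z %.2f'%(f[:2]@YM,f[:2]@XM,f[2]),'tip %.1f lat %.2f z %.2f'%((l@YM+L0)*1000,l@XM*1000,p[2]*1000)); return f
for t in (-.012,-.004,.004,.012,.018,.022):
    robot.servo_line(mp(t),speed=.04); f=show(t)
    if np.linalg.norm(f)>30: break
for n in ('scene','wrist'):
    p,d=robot.grab_frame(n); cv2.imwrite(f'pics/{n}5.png',p[:,:,::-1])
s=cv2.imread('pics/scene5.png')[220:340,280:440];cv2.imwrite('pics/scene5c.png',cv2.resize(s,None,fx=5,fy=5,interpolation=cv2.INTER_CUBIC))
```

```text
-0.012 17.5 axial -2.70 lat 0.09 z 0.40 tip -12.1 lat -0.27 z 71.12
-0.004 17.85 axial -5.75 lat 0.42 z 0.48 tip -4.7 lat -0.26 z 71.23
0.004 18.2 axial -7.10 lat -0.50 z -0.49 tip 3.2 lat -0.28 z 71.20
0.012 18.55 axial -4.40 lat -0.67 z 0.16 tip 11.5 lat -0.30 z 71.14
0.018 18.85 axial -0.20 lat 0.54 z 0.59 tip 18.5 lat -0.36 z 70.92
0.022 19.1 axial 0.72 lat -0.06 z 0.19 tip 22.4 lat -0.25 z 70.97
```

View pics/scene5c.png

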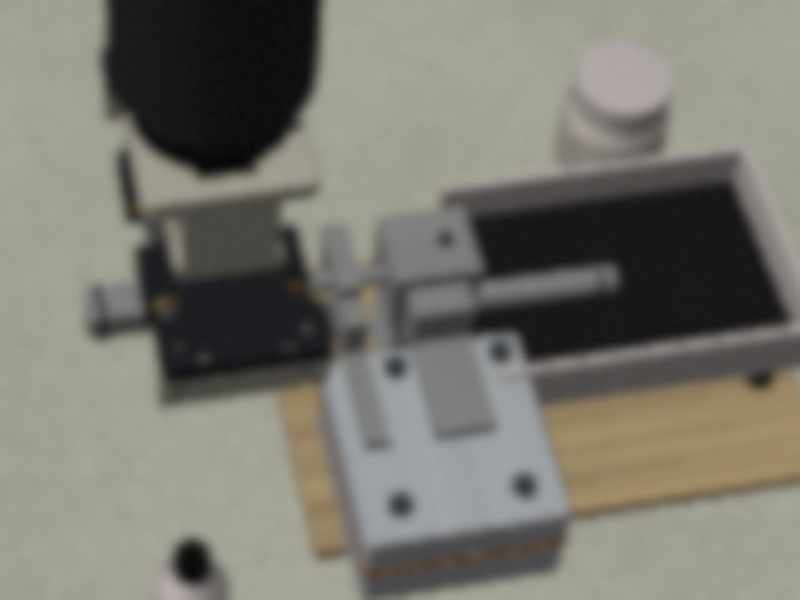

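View pics/wrist5.png

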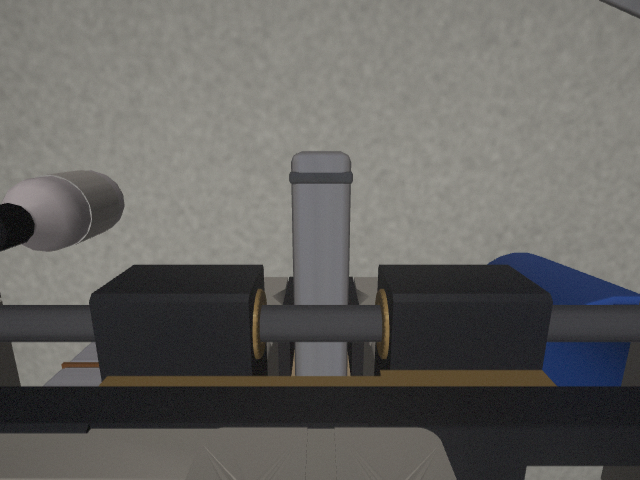

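The axial force has gone to zero, and the pin now lies low in the tray at crop (480–618, 275–290). I'll push 6 mm further to be sure it's clear, then retract and look.

Run:
```python
from h import *
robot.servo_line(mp(.028),speed=.04); print(robot.read_force(),robot.read_t())
robot.servo_line(mp(-.08),speed=.12); print(robot.read_force(),robot.read_t(),robot.read_position(),robot.read_grip_width())
T,K=campose('scene')
for y in (.022,.030,.102,.110): print(y,((proj(T,K,np.r_[O+YM*y,.057])-[280,220])*5).round(0))
for n in ('scene','wrist'):
    p,d=robot.grab_frame(n); cv2.imwrite(f'pics/{n}6.png',p[:,:,::-1])
s=cv2.imread('pics/scene6.png')[220:340,280:440];cv2.imwrite('pics/scene6c.png',cv2.resize(s,None,fx=5,fy=5,interpolation=cv2.INTER_CUBIC))
```

```text
[ 0.27262995  0.31739197 -4.18231831] 19.5
[-0.23365324  0.57612091 -3.83764119] 20.55 [ 0.62942948 -0.15177492  0.07095932] 0.22501828390825748
0.022 [[462. 297.]]
0.03 [[477. 294.]]
0.102 [[612. 275.]]
0.11 [[627. 273.]]
```

View pics/scene6c.png

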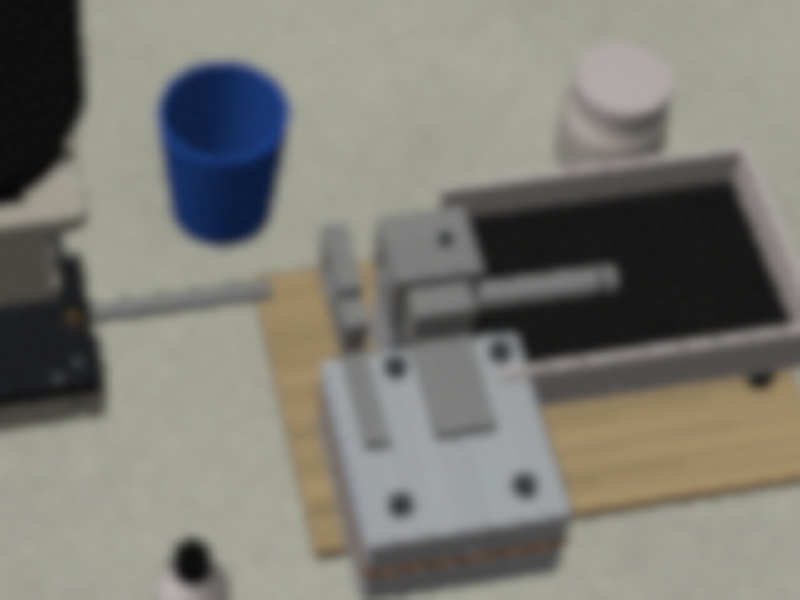

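View pics/wrist6.png

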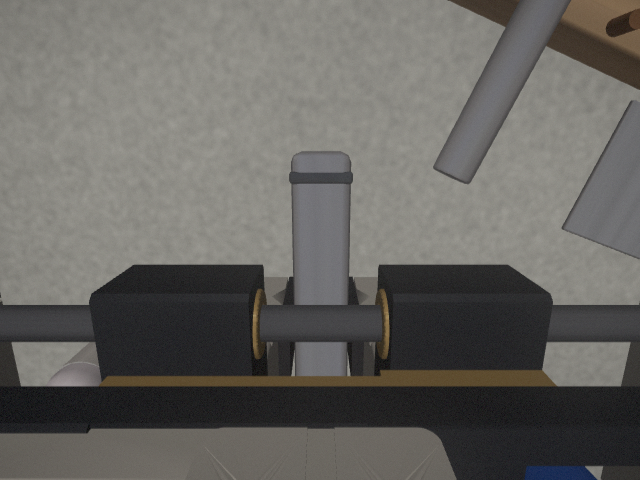

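The pin lies flat in the tray, its end at crop (615,275) matching y≈103 mm, z≈57 mm. The drift hasn't shifted in the grip (tail row 152, as before). I'll carry it back to the rest.

Run:
```python
from h import *
P=robot.read_position()
robot.servo_line((P[0],P[1],.125),speed=.12)
X=(.41322,-.31765)
robot.goto((*X,.10),RR); print(robot.read_t())
robot.servo_line((*X,.035),speed=.12)
f0=robot.read_force()
robot.servo_line((*X,.0215),speed=.04); print(robot.read_t(),robot.read_position(),robot.read_force()-f0)
robot.move_gripper(.5);print(robot.read_t(),robot.read_grip_width(),robot.read_force())
P=robot.read_position()
robot.servo_line((P[0],P[1],.13),speed=.1)
robot.goto((.36,-.40,.26),RR)
print(robot.read_t())
for n in ('scene','top'):
    p,d=robot.grab_frame(n); cv2.imwrite(f'pics/{n}7.png',p[:,:,::-1])
print(robot.read_t())
s=cv2.imread('pics/scene7.png')[195:305,180:340];s2=cv2.imread('pics/top7.png')[150:310,215:475]
cv2.imwrite('pics/scene7c.png',cv2.resize(s,None,fx=5,fy=5,interpolation=cv2.INTER_CUBIC));cv2.imwrite('pics/top7c.png',cv2.resize(s2,None,fx=3,fy=3,interpolation=cv2.INTER_CUBIC))
```

```text
22.3167
23.4917 [ 0.41308483 -0.3176317   0.02136229] [-7.63630746e-01 -9.05152174e-05  5.97009540e-01]
24.1417 0.5008792453621361 [ 0.49941732 -0.39241173 -0.06075849]
26.0667
26.1667
```

View pics/scene7c.png

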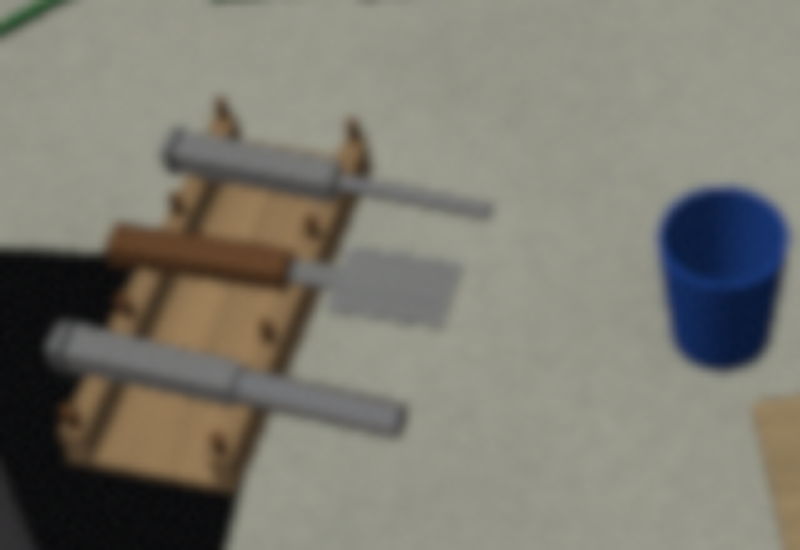

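View pics/top7c.png

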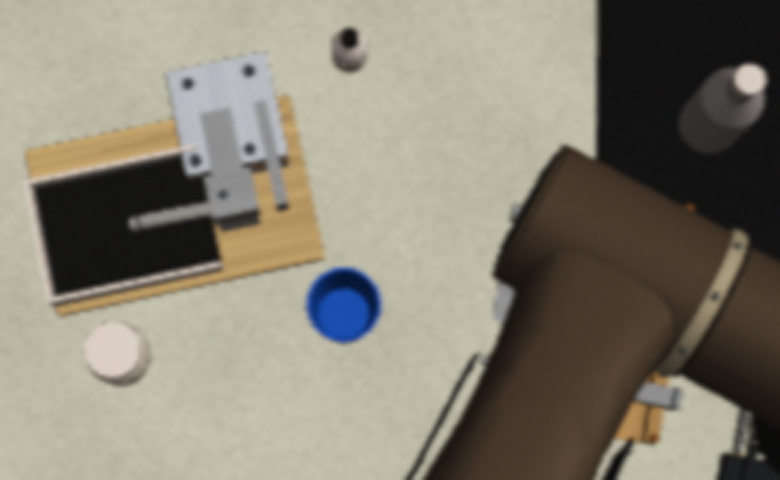

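Run:
```python
from h import *
T,K=campose('top')
for h in (.057,.09):
    w=ray(T,K,[[215+133/3,150+222/3]],h)[0,:2]-O;print(h,(w@XM*1000).round(1),(w@YM*1000).round(1))
T,K=campose('scene')
for h in (.057,.09):
    w=ray(T,K,[[280+617/5,220+275/5]],h)[0,:2]-O;print('scene',h,(w@XM*1000).round(1),(w@YM*1000).round(1))
a=cv2.imread('pics/scene0.png').astype(int);b=cv2.imread('pics/scene7.png').astype(int)
d=(abs(a-b).max(2)>30).astype(np.uint8);n,l,s,c=cv2.connectedComponentsWithStats(d)
print([ (x[:5].tolist()) for x in s[1:] if x[4]>6])
```

```text
0.057 0.1 99.6
0.09 -6.1 96.9
scene 0.057 0.5 104.4
scene 0.09 22.3 92.7
[[46, 0, 21, 15, 161], [66, 0, 87, 126, 4295], [150, 0, 35, 14, 299], [143, 0, 134, 62, 3525], [212, 0, 18, 17, 224], [310, 0, 62, 75, 3487], [382, 0, 42, 141, 2785], [53, 18, 8, 8, 29], [59, 27, 7, 5, 22], [107, 37, 109, 127, 5835], [138, 39, 11, 6, 22], [315, 88, 16, 30, 177], [339, 91, 5, 3, 10], [357, 103, 5, 6, 18], [138, 121, 4, 7, 15], [142, 126, 6, 9, 33], [101, 132, 3, 5, 7], [357, 133, 9, 4, 19], [372, 135, 22, 16, 201], [376, 267, 16, 7, 92], [375, 272, 29, 10, 165]]
```

Only the arm and the pin differ from the first picture, and both views agree that the pin is down at floor height on x≈0.

```bash
python3 -c "
from rig import robot
print(robot.read_force(),robot.read_qvel(),robot.read_t());robot.job_done()"
```

```text
[-0.04732131 -0.53440748 -0.13822991] [0.39933404 0.20611596 0.02783195 0.16674347 0.0305177  0.04901949] 26.1667
the job is handed in; nothing more can be done
```

The pin is out of the hinge and in the catch tray, and the narrow drift is back across both rails of its own bay. I handed the job in at about 26 s, with no verdict reported.

- **Pushing the pin out:** I gripped the narrow drift near its balance point and passed its nose through the guide eye without contact. The pin came out under about 7 N of measured push, a little below the 9–16 N you stated. The gripper never touched the pin.
- **Pin in the tray:** Two camera views both put the pin on the axis line at tray-floor height. They place its far end at y≈100 mm (top) and y≈104 mm (scene), a 5 mm disagreement.
- **Pin's near end:** It lies close to the tray's open edge, at about y = 20–24 mm, where the tray begins at 24 mm. About 20 mm could mean the tail lies just past the tray's edge, under the hinge block.
- **Everything else:** The drift did not slip in the grip and now lies as it did before. Comparing the scene picture before and after, only the arm and the pin had changed.

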